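Post a slide mailer through the flap of a light-tight return box

ROBOT

A 7-joint arm with a two-finger parallel gripper is mounted at the origin on a cart in front of the work surface, level with it; the furniture and walls round the work are solid. World frame = base frame: x ahead of the robot, y to its left, z up, the work surface at z = 0. Lengths are in m, angles in rad, forces in N, time in s.
With the tool pointing down it reaches from about 0.4 to 0.85 m from the base axis. Payload 10.4 kg.
Tool frame: the origin (TCP) lies on the mounting face of the last link; the fingertips stand 173 mm ahead of it and the grasp point (between the pads) lies 155 mm ahead of it (manip.tip_extent is the distance from the TCP to the fingertips, in m); z points along the fingers, y is the line along which they close (so a half turn about z gives the same grasp; the last joint's range is limited). The gripper opens to 85 mm and grips with 20 to 120 N. Pads are 22 mm wide; open, the fingers measure 114 mm over their backs; the gripper's body (76 mm by 85 mm) begins 54 mm behind the grasp point. The pads swing forward as they close: fully open they stand 13 mm farther back than shut.
Start: joints at [1.203, 0.332, -0.065, 1.46, 0.022, 1.35, -0.088], TCP at [0.211, -0.588, 0.405] pointing down, gripper open.
Joint ranges: [-2.6, 2.6], [-0.5, 2.12], [-1.47, 1.34], [0.16, 2.42], [-1.27, 4.41], [0.06, 2.06], [-2.6, 2.6]. Speed limits (rad/s): [2.22, 2.22, 2.79, 2.79, 3.14, 3.14, 3.14].

INTERFACE

Orientations are given as a unit quaternion [x, y, z, w].
In Python, from workcell import manip gives the robot as it stands.
- The arm moves only by the tool move_arm, never from a script. Its argument "plan" is one flat list of numbers, 7 for each row, row after row: the turn, a rotation vector about the tool's x, y, z in rad, then the shift along the tool's x, y, z in m, then the finger opening in m, from 0 to 0.0854. In form: [ax, ay, az, dx, dy, dz, gripper, ax, ay, az, dx, dy, dz, gripper, ...]. A call has 1 to 12 rows; each row is the pose to reach, as a shift and turn from the pose commanded when the call began, along the tool's axes at that moment; what a row does not reach only later rows make up. A row lasts 1/8 s, in which the tool goes at most 62.5 mm and 10.7 degrees, less where a joint would pass 70% of its speed; a pose out of reach is approached as far as the arm can. A call with a gripper value outside its range is refused whole. The fingers move at their own pace and stop on an object; "squeeze" is the grip in N (left out, the last holds). Time passes only in rows, so rows that repeat a pose let the fingers close. It gives the time, the measured TCP pose, the force, the opening and the grip force at its end, in the units of the state.
- manip.get_obs(): the state, without advancing time (a new reading comes with each control period).
- manip.camera(name): name is "scene" or "top" or "wrist"; returns a dict with "color" (420x560x3 uint8, red, green, blue), "fx", "fy", "cx", "cy" (pixels), "cam_to_world" (4x4, takes a point from camera to world coordinates); the wrist camera has in their place "mount" (4x4, takes a point from camera to tool coordinates, whose origin is the TCP and whose axes are the flange's). Camera axes: x right, y down, z forward; pixel columns grow to the right and rows downward; lengths in m; the calibration is good to about 2 mm. A picture is of the moment at which its call begins: read the wrist's pose just before it. There is no depth.
- manip.hand_in(): hands the job in; it is judged then, once.
Trained networks look in a picture, given as the dict that the camera call returned (one of the last four; its "shot" number tells which), for a name from the list of things; names that differ only in an ending like _2 or _b are one class to them, and where a whole thing is asked for, a point or a joint stands for the part that bears it (a point fixed in the world has none). Each returns a list of dicts, best first, with "conf" (0 to 1); they miss things now and then, are a little off and sometimes report something else, mostly with a low value. They report only what shows in the picture. A call takes as long as a camera call.
- manip.look_for(picture, label): "position" ([x, y, z] in m, in the coordinates of the camera as it stood for that picture, good to about 4 mm: the middle of the surface that is visible of it).
- manip.silhouettes(picture, label): "pixels" (420x560 bool, what is visible of it).
- manip.tip_of(picture, label): "position" ([x, y, z] in m, in the coordinates of the camera as it stood for that picture, good to about 4 mm: a listed point, or the origin of a listed thing).
The state is a dict: "clock": time; "joint_pos": joint angles; "joint_velocities": joint speeds; "tau": joint torques, N m; "position": TCP position; "ee_rot": TCP orientation; "ft_force": force on the tool from outside, world axes, zero at the start; "torque": the same for the moment, N m; "grip_width": opening from 0.0 (shut) to 1.0 (fully open); "grasp_force": force on a finger pad.
Only numpy, scipy, OpenCV 4.12 (cv2) and the standard library are available. Lean on these libraries where they do the work, as an engineer would, in place of code of your own. Each camera call takes 0.05 s, during which the arm holds its last target. There are 200 camera calls.

TASK

The slide mailer lying on the loading tray of the return box holds stained slides that must get out of the light. With your fingertips only, never picking it up, push it across the tray and in through the hanging flap until it drops down the chute inside, then draw your fingers back out so that the flap falls fully shut. Leave everything else on the desk and on the box where it is.

Things in the scene. Friction and masses are not known exactly. Their poses are not given: they have to be found in the camera images.
- return_box: Return box of light grey sheet steel, fixed. Origin on the desk under the middle of the mouth; x points straight into the box, y to the left as one faces it, z up. Offsets below are in this frame. Roof flat at z = 148 mm, x = 0 to 141, y = -111 to +35. Inside, the tray's level shelf goes on to x = 38, then a 50 degree chute falls to the floor; the back wall is at x = 137.
- box_mouth (a point): Middle of the mouth's lower edge: x = 0, y = 0, z = 80 mm. The mouth in the upright front plate (3 mm thick) is 64 wide (y -32 to +32) and 58 high (z 80 to 138 mm); the plate is closed to its right. From the right jamb a slanted lead-in plate, 24 high, runs 15 mm outwards and 15 to the right.
- tray_mid (a point): Middle of the loading tray's top: x = -72.5, y = -38, z = 80 mm. The tray is a flat level dark steel sheet from x = -145 (front edge) to the mouth at x = 0, and from y = -108 (right edge) to +32; no lip at the front or on the right.
- fence_mid (a point): Middle of the top edge of the fence: x = -72.5, y = 32 (its inner face), z = 102 mm. The fence stands 22 mm above the tray along its whole left side, parallel to x and in line with the mouth's left jamb.
- chute_edge (a point): Middle of the edge inside where the level shelf ends and the chute begins: x = 38, y = 0, z = 80 mm. The mailer tips over it and slides down by itself once its middle is a few mm past it, so its rear end must be pushed level with the mouth or up to 10 mm into it. Closed fingers tilted 20 to 30 degrees, tips leading, reach that far under the lintel.
- flap (a joint): Dark steel flap, 20 g, 60 wide, 54 high, filling the mouth; its face is 9 mm behind the plate's front, its lower edge 3 mm above the tray. It hangs from a pin under the lintel (z = 139 mm) and swings inwards and up only. 0 = shut against its stop, grows as it opens, to 1.45 rad. No spring or latch: it yields to a light push and falls shut by its own weight.
- mailer_mid (a point): Centre (half-way up) of the flat white slide mailer on the tray, to be posted: 32 wide (its x), 84 long (its y), 14 high (z), 40 to 80 g. It lies roughly lengthwise to the mouth, but up to 20 degrees askew and to the right of it. The mouth is too narrow for it crosswise; pushed sideways against the fence it squares itself up.
- mouse: Computer mouse, black, 104 x 68 x 44 mm, on the desk to the right of the box; leave it. Origin: centre of its underside.
- coverslip_box: Small square white box, 29 x 29 x 17 mm, standing on the roof of the return box; leave it. Origin: centre of its underside.
- objective_case: Black screw-top case, 39 mm across, 70 mm tall, on the desk just left of the box; leave it. Origin: centre of its underside.
- vial: Glass vial with white cap, 22 mm across, 52 mm tall, on the desk just left of the tray; leave it. Origin: centre of its underside.
- petri_dish: Shallow petri dish, 58 mm across, 16 mm tall, near the left end of the desk; leave it. Origin: centre of its underside.
- tally_counter: Hand tally counter, 54 x 62 x 33 mm, near the front edge right of the box; leave it. Origin: centre of its underside.
- dropper_bottle: Small brown bottle with black cap, 28 mm across, 70 mm tall, on the desk behind and left of the box; leave it. Origin: centre of its underside.
- tape_roll: Roll of tape lying flat, 104 mm across, 25 mm tall, near the front edge on the right; leave it. Origin: centre of its underside.

How it is judged:
On the way:
1. the mailer has pushed the flap open and lies in the mouth under it (value of joint flap above 0.3 rad and x of mailer_mid in the frame of return_box above -0.025 m), for 0.02 s.
At the end, for the whole second after the job is handed in: The mailer lies at rest inside the box, its middle at least 50 mm behind the mouth and at least 18 mm below the tray's level (down the chute), and the flap hangs shut (less than 0.06 rad) (x of mailer_mid in the frame of return_box between 0.05 and 0.14 m and z of mailer_mid in the frame of return_box between 0 and 0.062 m and value of joint flap below 0.06 rad and linear speed of slide_mailer below 0.02 m/s); the robot touches nothing.
It fails at once if the mailer is lifted more than 18 mm off the tray (z of mailer_mid in the frame of return_box above 0.105 m).
It fails at once if a bystander is moved by more than 15 mm (distance of any of mouse, coverslip_box, objective_case, vial, petri_dish, tally_counter, dropper_bottle, tape_roll from where it was at the start of the episode above 0.015 m).
It also fails if it takes over 54 s, if anything falls off the work surface, if the arm or the gripper's body presses on something with over 40 N, if the wrist force passes 120 N, or if a joint passes its speed limit or range.

## Working session

There is one attempt and no reset: what is moved stays moved. The work goes in short steps, Python scripts to look and compute and a tool call to move; the robot and the scene stay as the last step left them, time stands still between calls to the robot, and variables do not carry over. Pictures are saved under pics/ and viewed, at most 10 in all, crops included, and the job is handed in when it is done.

Besides the shell and the picture viewer there is one more tool, called after "Call:" as name(argument=value, ...) on one line, values as JSON. move_arm: Moves the arm, as the interface text tells. Its arguments: {"type":"object","properties":{"plan":{"type":"array","items":{"type":"number"}},"squeeze":{"type":"number"}},"required":["plan"]}

```bash
mkdir -p pics; ls; cat > h.py <<'E'
import numpy as np, cv2
from scipy.spatial.transform import Rotation as R
from workcell import manip
def w(cam,p):
    return (np.array(cam["cam_to_world"])@np.r_[p,1])[:3]
def save(cam,n): cv2.imwrite(f"pics/{n}.png",cam["color"][:,:,::-1])
E
python3 - <<'E'
from h import *
np.set_printoptions(precision=4,suppress=True)
o=manip.get_obs(); print(o["clock"],o["position"],o["ee_rot"],manip.tip_extent,o["grip_width"])
for n in("scene","top"):
    c=manip.camera(n); save(c,n+"0")
    for l in("box_mouth","tray_mid","fence_mid","chute_edge","mailer_mid","return_box","coverslip_box","vial","objective_case"):
        for r in manip.tip_of(c,l)[:1]: print(n,l,round(r["conf"],2),w(c,r["position"]))
    for r in manip.silhouettes(c,"mailer_mid")[:1]:
        ys,xs=np.nonzero(r["pixels"]); print(n,"sil",r["conf"],len(xs),cv2.minAreaRect(np.c_[xs,ys].astype(np.float32)))
E
```

```text
pics
0.0 [ 0.2112 -0.5881  0.4039] [ 0.9852  0.1716 -0.0002 -0.0007] 0.1734 1.0032910499886991
scene box_mouth 0.84 [0.5926 0.277  0.0801]
scene tray_mid 0.69 [0.5099 0.2614 0.0759]
scene fence_mid 0.82 [0.5317 0.328  0.0987]
scene chute_edge 0.68 [0.6284 0.2642 0.0811]
scene mailer_mid 0.7 [0.5163 0.265  0.0883]
scene return_box 0.81 [0.5926 0.2754 0.0018]
scene coverslip_box 0.63 [0.6841 0.1734 0.1465]
scene vial 0.56 [ 0.5055  0.36   -0.0028]
scene objective_case 0.66 [ 0.5758  0.3627 -0.0003]
scene sil 0.68 303 ((184.25, 231.25001525878906), (13.435027122497559, 26.870054244995117), 45.0)
top box_mouth 0.83 [0.5885 0.2794 0.0796]
top tray_mid 0.96 [0.5096 0.2561 0.0772]
top fence_mid 0.81 [0.5257 0.3252 0.1045]
top chute_edge 0.66 [ 0.666   0.4209 -0.0033]
top mailer_mid 0.56 [0.5147 0.2725 0.0879]
top return_box 0.7 [0.5868 0.2766 0.001 ]
top coverslip_box 0.56 [ 0.396  -0.0783  0.0003]
top vial 0.59 [ 0.5049  0.3636 -0.0033]
top objective_case 0.43 [0.5757 0.3644 0.0004]
top sil 0.62 250 ((211.5, 218.5), (10.11928653717041, 25.930675506591797), 18.434947967529297)
```

View pictures.

```bash
python3 - <<'E'
import cv2,numpy as np
a=cv2.imread("pics/top0.png")[130:290,120:330]; b=cv2.imread("pics/scene0.png")
a=cv2.resize(a,None,fx=3.5,fy=3.5,interpolation=3)
cv2.imwrite("pics/t1.png",a); cv2.imwrite("pics/s1.png",b)
E
```

```text
(no output)
```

View pics/t1.png

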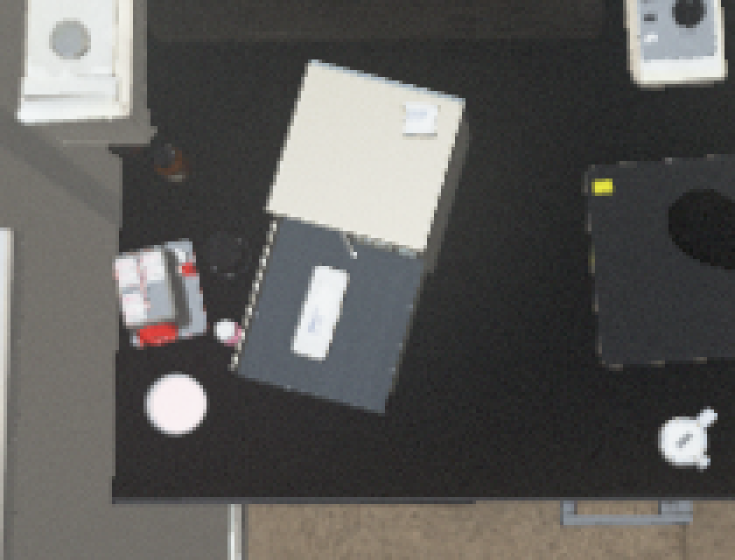

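View pics/s1.png

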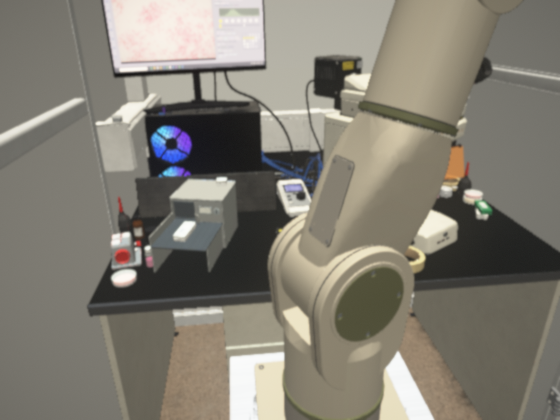

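The tray is at crop (330,320), with the mailer at (322,312) nearly parallel to the fence. The mouth is hidden under the roof edge, and the coverslip box at (420,118) is far from it. Box yaw is about -14°. I'll move above the tray with tool y along the box's y.

```bash
cat >> h.py <<'E'
np.set_printoptions(precision=4,suppress=True)
BO=np.array([0.590,0.278,0]); YAW=-14.0
try: exec(open("box.txt").read())
except Exception: pass
RB=R.from_euler("z",YAW,degrees=True)
def tool(tilt=0,dyaw=0):  # tool x=-box x, y=box y, z down; tilt deg tips leading (+box x)
    return RB*R.from_euler("z",dyaw,degrees=True)*R.from_matrix([[-1,0,0],[0,1,0],[0,0,-1]])*R.from_euler("y",-tilt,degrees=True)
def b2w(p): return BO+RB.apply(np.array(p)/1000)
def w2b(p): return RB.inv().apply(np.array(p)-BO)*1000
def tcp(tip_mm,Rt,L=173.4): return b2w(tip_mm)-Rt.apply([0,0,L/1000])
def row(P,Rt,o=None):
    o=o or manip.get_obs(); R0=R.from_quat(o["ee_rot"])
    return np.r_[(R0.inv()*Rt).as_rotvec(),R0.inv().apply(P-np.array(o["position"]))]
E
python3 - <<'E'
from h import *
# world check: tilt direction
print(RB.inv().apply(tool(20).apply([0,0,1])))
o=manip.get_obs();R0=R.from_quat(o["ee_rot"])
print(row(np.array([.48,-.1,.405]),R0))
print(row(tcp([-75,-75,232],tool()),tool()))
print(manip.camera("wrist")["mount"])
E
```

```text
[ 0.342   0.     -0.9397]
[ 0.      0.      0.      0.4179 -0.3687 -0.0003]
[ 0.0001  0.0002 -2.5525  0.5452 -0.6666 -0.0007]
[[ 0.0022 -0.9521 -0.3059  0.0779]
 [ 1.      0.0018  0.0015 -0.0006]
 [-0.0009 -0.3059  0.9521  0.0297]
 [ 0.      0.      0.      1.    ]]
```

Call:
move_arm(plan=[0,0,-0.15,0.046,-0.041,0,0,0,0,-0.3,0.092,-0.082,0,0,0,0,-0.45,0.139,-0.123,0,0,0,0,-0.6,0.185,-0.164,0,0,0,0,-0.75,0.232,-0.205,0,0,0,0,-0.9,0.278,-0.246,0,0,0,0,-1.05,0.325,-0.287,0,0,0,0,-1.2,0.371,-0.328,0,0,0,0,-1.35,0.418,-0.369,0,0,0,0,-1.5,0.439,-0.419,0,0,0,0,-1.65,0.46,-0.469,0,0,0,0,-1.8,0.481,-0.519,0,0])

```text
clock: 2.65
position: [0.4884, 0.0646, 0.405]
ee_rot: [0.476, 0.879, 0.0, 0.0]
ft_force: [1.5, -0.0, 0.4]
grip_width: 0.0
grasp_force: 0.0
```

```bash
python3 - <<'E'
from h import *
o=manip.get_obs(); print(o["clock"],o["position"],o["joint_pos"],o["grip_width"],w2b(o["position"]))
print(row(tcp([-80,-60,230],tool()),tool()))
E
```

```text
2.65 [0.4884 0.0646 0.405 ] [ 0.5195  0.0972 -0.7779  1.7671  0.0713  1.305   0.304 ] 1.957566581274006e-05 [ -46.9972 -231.6665  404.9972]
[ 0.0002  0.001  -0.7477  0.1409  0.1034  0.0015]
```

Call:
move_arm(plan=[0,0,-0.15,0.03,0.021,0,0,0,0,-0.3,0.06,0.042,0,0,0,0,-0.45,0.09,0.063,0,0,0,0,-0.6,0.12,0.084,0,0,0,0,-0.748,0.141,0.103,0,0,0,0,-0.748,0.141,0.103,0,0,0,0,-0.748,0.141,0.103,0,0])

```text
clock: 3.52
position: [0.4986, 0.2364, 0.4046]
ee_rot: [0.125, 0.992, -0.0, -0.0]
ft_force: [-0.4, -0.4, -0.6]
grip_width: 0.001
grasp_force: 0.0
```

```bash
python3 - <<'E'
from h import *
o=manip.get_obs(); print(o["clock"],w2b(o["position"]),o["joint_pos"])
T=np.eye(4);T[:3,:3]=R.from_quat(o["ee_rot"]).as_matrix();T[:3,3]=o["position"]
c=manip.camera("wrist"); c2w=T@np.array(c["mount"]); save(c,"w1")
for l in("box_mouth","tray_mid","fence_mid","mailer_mid","return_box","chute_edge"):
    for r in manip.tip_of(c,l)[:1]:
        p=(c2w@np.r_[r["position"],1])[:3]; print(l,round(r["conf"],2),p,w2b(p))
K=np.array([[c["fx"],0,c["cx"]],[0,c["fy"],c["cy"]],[0,0,1]])
def ray(uv,z):
    d=c2w[:3,:3]@np.linalg.solve(K,[uv[0],uv[1],1]); return c2w[:3,3]+d*(z-c2w[2,3])/d[2]
for r in manip.silhouettes(c,"mailer_mid")[:1]:
    ys,xs=np.nonzero(r["pixels"]); print(r["conf"],len(xs),xs.min(),xs.max(),ys.min(),ys.max())
    q=cv2.boxPoints(cv2.minAreaRect(np.c_[xs,ys].astype(np.float32)))
    for u in q: print(u,w2b(ray(u,.094)))
np.savez("w1.npz",c2w=c2w,K=K)
E
```

```text
3.525 [-78.5729 -62.4694 404.5639] [ 0.2726  0.2998 -0.9485  1.6191  0.2488  1.3514  0.6099]
box_mouth 0.67 [0.5907 0.2712 0.0807] [ 2.3501 -6.3808 80.7441]
tray_mid 0.72 [0.5125 0.2566 0.0822] [-70.0281 -39.5248  82.2469]
fence_mid 0.59 [0.5299 0.3275 0.1023] [-70.2798  33.5045 102.3314]
mailer_mid 0.79 [0.5159 0.2669 0.0874] [-69.2248 -28.7216  87.4108]
return_box 0.93 [ 0.591   0.277  -0.0044] [ 1.1949 -0.6899 -4.4161]
chute_edge 0.57 [0.6293 0.2666 0.0822] [40.8766 -1.5674 82.1969]
0.77 2647 294 330 162 243
[291.1641 241.8123] [-30.6739 -49.4324  94.    ]
[297.3058 159.9229] [-116.7874  -44.229    94.    ]
[330.9416 162.4456] [-114.2033  -11.6659   94.    ]
[324.7999 244.335 ] [-27.6095 -13.805   94.    ]
```

View pics/w1.png

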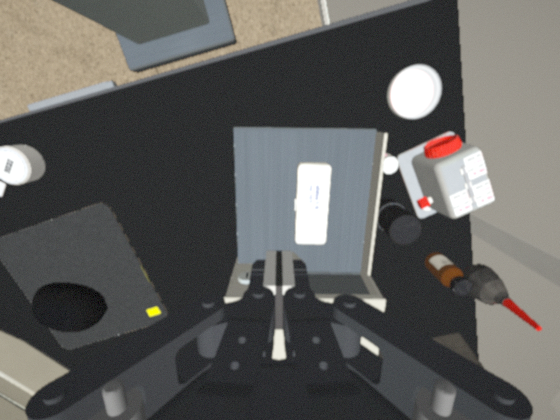

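The wrist view shows the tray corners at about (235,127) and (380,127). The mailer spans (296–330, 162–244) and the mouth is under (300,280). Next I'll check the box pose with the tray edges.

```bash
python3 - <<'E'
from h import *
d=np.load("w1.npz");c2w,K=d["c2w"],d["K"]
def ray(uv,z):
    v=c2w[:3,:3]@np.linalg.solve(K,[uv[0],uv[1],1]); return c2w[:3,3]+v*(z-c2w[2,3])/v[2]
for n,u,z in(("front right corner (-145,-108)",(234.5,127),.08),("right edge near mouth",(237.5,262),.08),("front edge left",(370,127.5),.08),("fence top front in",(378,132),.102),("fence top back in",(368.5,273),.102)):
    print(n,w2b(ray(u,z)))
im=cv2.imread("pics/w1.png")[110:310,215:405]; cv2.imwrite("pics/w1c.png",cv2.resize(im,None,fx=3,fy=3,interpolation=cv2.INTER_CUBIC))
E
```

```text
front right corner (-145,-108) [-147.1648 -105.3273   80.    ]
right edge near mouth [   0.3765 -109.5147   80.    ]
front edge left [-146.0502   27.339    80.    ]
fence top front in [-142.9303   28.3347  102.    ]
fence top back in [  2.2229  32.7503 102.    ]
```

View pics/w1c.png

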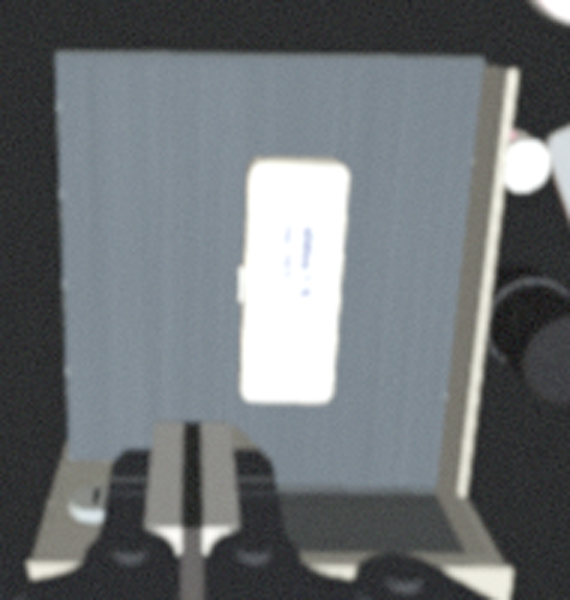

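```bash
python3 - <<'E'
from h import *
d=np.load("w1.npz");c2w,K=d["c2w"],d["K"]
def ray(uv,z):
    uv=np.array(uv)/3+[215-.33,110-.33]
    v=c2w[:3,:3]@np.linalg.solve(K,[uv[0],uv[1],1]); return c2w[:3,3]+v*(z-c2w[2,3])/v[2]
L=[((-145,-108),(55,52),.08),((-5,-108),(68,460),.08),((-145,32),(485,57),.08),((0,32),(440,491),.08),((-145,32),(507,69),.102),((-0,32),(458,496),.102)]
A=np.array([l[0] for l in L])/1000; W=np.array([ray(l[1],l[2])[:2] for l in L])
for l,x in zip(L,W): print(l[0],w2b(np.r_[x,0])[:2])
r,_=R.align_vectors(np.c_[W-W.mean(0),W[:,0]*0],np.c_[A-A.mean(0),A[:,0]*0])
y=r.as_euler("zyx")[0]; c,s=np.cos(y),np.sin(y)
print("yaw",np.degrees(y),"origin",W.mean(0)-np.array([[c,-s],[s,c]])@A.mean(0))
for u in((246,158),(352,161),(336,405),(238,403)): print(w2b(ray(u,.094))[:2])
E
```

```text
(-145, -108) [-147.1688 -106.7932]
(-5, -108) [   1.6481 -109.7617]
(-145, 32) [-144.9145   33.6489]
(0, 32) [15.5158 32.1746]
(-145, 32) [-142.3144   33.5554]
(0, 32) [ 4.6336 31.7281]
yaw -15.062495205513285 origin [0.5945 0.2759]
[-114.464   -44.8093]
[-113.3365  -10.595 ]
[-27.2131 -11.808 ]
[-28.1327 -46.4066]
```

```bash
cat > box.txt <<'E'
BO=np.array([0.591,0.277,0]); YAW=-14.9
E
python3 - <<'E'
from h import *
for p in([-72,-78,230],[-72,-78,86],[-72,-60,86],[-72,-15,86]): print(p,row(tcp(p,tool()),tool()))
E
```

```text
[-72, -78, 230] [-0.0002  0.0004  0.0104 -0.0069 -0.0155  0.0014]
[-72, -78, 86] [-0.0002  0.0004  0.0104 -0.0068 -0.0154  0.1454]
[-72, -60, 86] [-0.0002  0.0004  0.0104 -0.007   0.0026  0.1454]
[-72, -15, 86] [-0.0002  0.0004  0.0104 -0.0075  0.0476  0.1454]
```

Call:
move_arm(plan=[0,0,0.01,-0.007,-0.015,0.002,0,0,0,0.01,-0.007,-0.015,0.045,0,0,0,0.01,-0.007,-0.015,0.085,0,0,0,0.01,-0.007,-0.015,0.115,0,0,0,0.01,-0.007,-0.015,0.135,0,0,0,0.01,-0.007,-0.015,0.145,0,0,0,0.01,-0.007,-0.015,0.145,0,0,0,0.01,-0.007,-0.006,0.145,0,0,0,0.01,-0.007,0.0,0.145,0,0,0,0.01,-0.007,0.005,0.145,0,0,0,0.01,-0.007,0.01,0.145,0,0,0,0.01,-0.007,0.01,0.145,0])

```text
clock: 5.42
position: [0.5078, 0.2455, 0.2598]
ee_rot: [0.129, 0.992, 0.0, 0.0]
ft_force: [0.2, -0.3, -0.4]
grip_width: -0.005
grasp_force: 0.0
```

```bash
python3 - <<'E'
from h import *
o=manip.get_obs(); Rt=R.from_quat(o["ee_rot"]); print(o["clock"],w2b(np.array(o["position"])+Rt.apply([0,0,.1734])),o["ft_force"])
c=manip.camera("top")
for r in manip.tip_of(c,"mailer_mid")[:1]: print(r["conf"],w2b(w(c,r["position"])))
print(row(tcp([-72,-15,86],tool()),tool()))
E
```

```text
5.425 [-72.2379 -51.7951  86.4294] [ 0.2173 -0.2861 -0.3797]
[ 0.0001 -0.0001  0.0014 -0.0004  0.0372  0.0002]
```

Call:
move_arm(plan=[0,0,0,0,0.005,0,0,0,0,0,0,0.01,0,0,0,0,0,0,0.015,0,0,0,0,0,0,0.02,0,0,0,0,0,0,0.025,0,0,0,0,0,0,0.029,0,0,0,0,0,0,0.033,0,0,0,0,0,0,0.035,0,0,0,0,0,0,0.037,0,0,0,0,0,0,0.037,0,0])

```text
clock: 6.78
position: [0.5172, 0.281, 0.2597]
ee_rot: [0.129, 0.992, 0.0, 0.0]
ft_force: [-0.4, -0.4, 0.2]
grip_width: -0.0
grasp_force: 0.0
```

```bash
python3 - <<'E'
from h import *
o=manip.get_obs(); Rt=R.from_quat(o["ee_rot"]); print(o["clock"],w2b(np.array(o["position"])+Rt.apply([0,0,.1734])),RB.inv().apply(o["ft_force"]))
T=np.eye(4);T[:3,:3]=Rt.as_matrix();T[:3,3]=o["position"]
c=manip.camera("wrist"); c2w=T@np.array(c["mount"]); save(c,"w2")
for r in manip.tip_of(c,"mailer_mid")[:1]:
    p=(c2w@np.r_[r["position"],1])[:3]; print("mid",r["conf"],w2b(p))
E
```

```text
6.775 [-72.3231 -15.1326  86.3049] [-0.2885 -0.4577  0.2007]
mid 0.7 [-71.4803  15.753   88.9892]
```

View pics/w2.png

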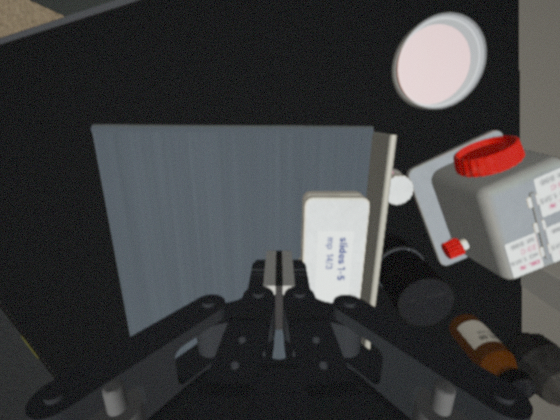

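The mailer, with its rear edge at (303–367, 193), is nearly against the fence foot at (372,190). I'll press a bit more to square it up.

Call:
move_arm(plan=[0,0,0,0,0.001,0,0,0,0,0,0,0.002,0,0,0,0,0,0,0.003,0,0,0,0,0,0,0.003,0,0])

```text
clock: 7.38
position: [0.518, 0.2836, 0.2596]
ee_rot: [0.129, 0.992, -0.0, -0.0]
ft_force: [-1.5, -2.7, 1.1]
grip_width: -0.001
grasp_force: 1.3
```

```bash
python3 - <<'E'
from h import *
for p,t in(([-72,-35,87],0),([-72,-35,130],0),([-140,0,130],0),([-145,14,130],20),([-145,14,86],20)): print(p,t,row(tcp(p,tool(t)),tool(t)))
E
```

```text
[-72, -35, 87] 0 [-0.0008 -0.      0.0011 -0.0003 -0.0226 -0.0008]
[-72, -35, 130] 0 [-0.0008 -0.      0.0011 -0.0002 -0.0226 -0.0438]
[-140, 0, 130] 0 [-0.0008 -0.      0.0011  0.0677  0.0125 -0.0438]
[-145, 14, 130] 20 [-0.0006 -0.3491  0.0012  0.132   0.0265 -0.0333]
[-145, 14, 86] 20 [-0.0006 -0.3491  0.0012  0.132   0.0266  0.0107]
```

Call:
move_arm(plan=[0,0,0,0,-0.022,0,0,0,0,0,0,-0.022,-0.044,0,0,0,0,0.034,-0.005,-0.044,0,0,0,0,0.068,0.012,-0.044,0,0,-0.17,0,0.1,0.02,-0.039,0,0,-0.349,0,0.132,0.027,-0.033,0,0,-0.349,0,0.132,0.027,-0.033,0,0,-0.349,0,0.132,0.027,-0.005,0,0,-0.349,0,0.132,0.027,0.005,0,0,-0.349,0,0.132,0.027,0.01,0,0,-0.349,0,0.132,0.027,0.01,0])

```text
clock: 8.75
position: [0.3976, 0.3436, 0.2498]
ee_rot: [0.127, 0.977, -0.022, 0.172]
ft_force: [0.4, -0.2, 0.6]
grip_width: -0.001
grasp_force: 0.0
```

```bash
python3 - <<'E'
from h import *
o=manip.get_obs(); Rt=R.from_quat(o["ee_rot"]); print(o["clock"],w2b(np.array(o["position"])+Rt.apply([0,0,.1734])),o["ft_force"],RB.inv().apply(Rt.apply([0,0,1])))
T=np.eye(4);T[:3,:3]=Rt.as_matrix();T[:3,3]=o["position"]
c=manip.camera("wrist"); c2w=T@np.array(c["mount"]); save(c,"w3")
for l in("mailer_mid","box_mouth"):
  for r in manip.tip_of(c,l)[:1]:
    p=(c2w@np.r_[r["position"],1])[:3]; print(l,r["conf"],w2b(p))
for p in([-122,14,85.5],[-5,14,85.5]): print(row(tcp(p,tool(20)),tool(20)))
E
```

```text
8.75 [-144.7704   14.6684   86.8643] [ 0.4441 -0.2174  0.6451] [ 0.3415  0.0003 -0.9399]
mailer_mid 0.76 [-68.1827  14.4911  87.4565]
[ 0.001   0.0004  0.0007 -0.0208 -0.0008  0.0096]
[ 0.001   0.0004  0.0007 -0.1308 -0.0009  0.0496]
```

View pics/w3.png

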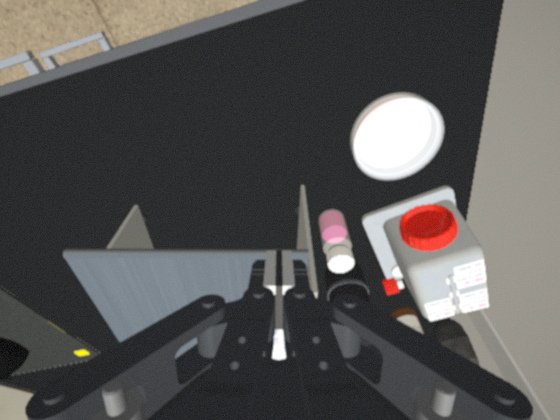

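The tips are at the tray's front edge behind the mailer, clear of the fence at (305,250). Now the first part of the push.

Call:
move_arm(plan=[0,0,0,-0.011,-0.001,0.005,0,0,0,0,-0.021,-0.001,0.0095,0,0,0,0,-0.0285,-0.001,0.0124,0,0,0,0,-0.036,-0.001,0.0151,0,0,0,0,-0.0436,-0.001,0.0179,0,0,0,0,-0.0511,-0.001,0.0206,0,0,0,0,-0.0586,-0.001,0.0233,0,0,0,0,-0.0661,-0.001,0.0261,0,0,0,0,-0.0736,-0.001,0.0288,0,0,0,0,-0.0793,-0.001,0.0309,0])

```text
clock: 10.15
position: [0.4798, 0.3207, 0.2478]
ee_rot: [0.127, 0.977, -0.022, 0.172]
ft_force: [-1.0, -0.8, -0.1]
grip_width: 0.001
grasp_force: 0.7
```

```bash
python3 - <<'E'
from h import *
o=manip.get_obs(); Rt=R.from_quat(o["ee_rot"]); print(o["clock"],w2b(np.array(o["position"])+Rt.apply([0,0,.1734])),RB.inv().apply(o["ft_force"]))
for n in("scene","top"):
  c=manip.camera(n)
  for r in manip.tip_of(c,"mailer_mid")[:1]: print(n,r["conf"],w2b(w(c,r["position"])))
  x=c["color"][150:290,130:270] if n=="scene" else c["color"][160:270,170:280]
  x=cv2.resize(x,(550,550),interpolation=3)[:,:,::-1]
  im=x if n=="scene" else np.hstack([im,x])
cv2.imwrite("pics/p1.png",cv2.resize(im,(800,400)))
for p in([-30,14,85.5],[-5,14,85.5],[-1,14,85.5]): print(row(tcp(p,tool(20)),tool(20)))
E
```

```text
10.15 [-59.4204  13.7218  84.8238] [-0.8124 -0.9957 -0.0785]
scene 0.42 [-8.5574 13.3566 87.1154]
top 0.48 [-10.0866  15.2759  87.1104]
[ 0.0006 -0.      0.0012 -0.0284  0.0002  0.0096]
[ 0.0006 -0.      0.0012 -0.0519  0.0001  0.0182]
[ 0.0006 -0.      0.0012 -0.0556  0.0001  0.0195]
```

View pics/p1.png

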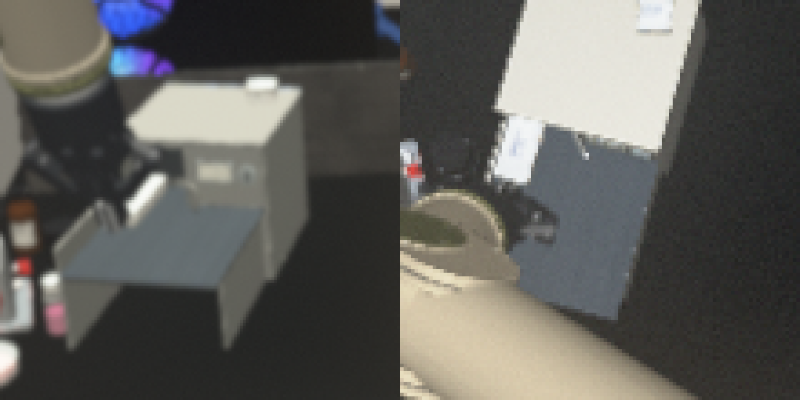

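The mailer is aligned along the fence with its front already under the flap: white at (150,195) left, (520,150) right. I'll push on in.

Call:
move_arm(plan=[0,0,0,-0.006,0,0.0018,0,0,0,0,-0.012,0,0.0038,0,0,0,0,-0.018,0,0.0058,0,0,0,0,-0.024,0,0.008,0,0,0,0,-0.03,0,0.0101,0,0,0,0,-0.036,0,0.0123,0,0,0,0,-0.042,0,0.0146,0,0,0,0,-0.047,0,0.0164,0,0,0,0,-0.05,0,0.0175,0,0,0,0,-0.0537,0,0.0188,0,0,0,0,-0.0537,0,0.0188,0])

```text
clock: 11.72
position: [0.5345, 0.3062, 0.2484]
ee_rot: [0.127, 0.977, -0.022, 0.172]
ft_force: [-0.1, 0.0, -0.5]
grip_width: -0.002
grasp_force: 0.0
```

```bash
python3 - <<'E'
from h import *
o=manip.get_obs(); Rt=R.from_quat(o["ee_rot"]); print(o["clock"],w2b(np.array(o["position"])+Rt.apply([0,0,.1734])),RB.inv().apply(o["ft_force"]))
for n in("scene","top"):
  c=manip.camera(n)
  for r in manip.tip_of(c,"mailer_mid")[:1]: print(n,r["conf"],w2b(w(c,r["position"])))
  x=c["color"][150:290,130:270] if n=="scene" else c["color"][160:270,170:280]
  x=cv2.resize(x,(550,550),interpolation=3)[:,:,::-1]
  im=x if n=="scene" else np.hstack([im,x])
cv2.imwrite("pics/p2.png",cv2.resize(im,(800,400)))
E
```

```text
11.725 [-2.8097 13.767  85.4916] [-0.0876 -0.0008 -0.521 ]
scene 0.62 [47.9585 12.7154 84.8055]
top 0.17 [-1.5955  1.7771 79.1326]
```

View pics/p2.png

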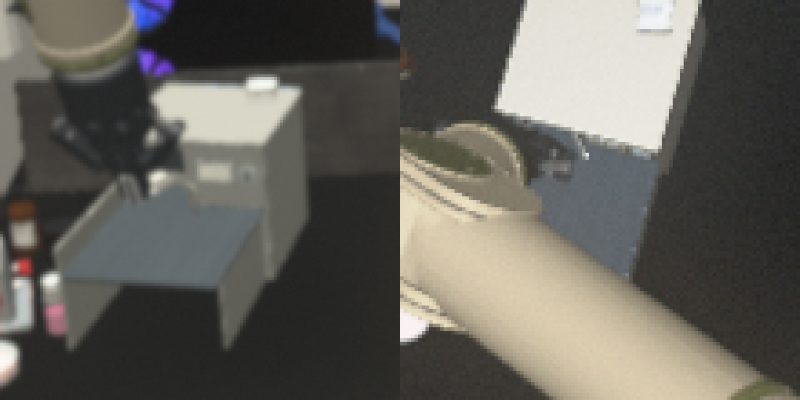

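The mailer's rear end is still visible at the mouth, around (158,180). I'll push a few mm further and wait.

Call:
move_arm(plan=[0,0,0,-0.002,0,0.0007,0,0,0,0,-0.004,0,0.0014,0,0,0,0,-0.0056,0,0.002,0,0,0,0,-0.0056,0,0.002,0,0,0,0,-0.0056,0,0.002,0,0,0,0,-0.0056,0,0.002,0])

```text
clock: 12.68
position: [0.54, 0.3049, 0.2485]
ee_rot: [0.127, 0.977, -0.022, 0.172]
ft_force: [0.9, -0.0, 0.3]
grip_width: -0.001
grasp_force: 0.0
```

```bash
python3 - <<'E'
from h import *
o=manip.get_obs(); Rt=R.from_quat(o["ee_rot"]); print(o["clock"],w2b(np.array(o["position"])+Rt.apply([0,0,.1734])),RB.inv().apply(o["ft_force"]))
c=manip.camera("scene")
for r in manip.tip_of(c,"mailer_mid")[:1]: print(r["conf"],w2b(w(c,r["position"])))
for r in manip.silhouettes(c,"mailer_mid")[:1]: print(r["conf"],r["pixels"].sum(),np.argwhere(r["pixels"]).mean(0))
x=c["color"][190:240,160:220]; cv2.imwrite("pics/p3.png",cv2.resize(x,(600,500),interpolation=2)[:,:,::-1])
E
```

```text
12.675 [ 2.7994 13.868  85.5387] [0.868  0.229  0.2714]
0.41 156 [211.4167 189.0641]
```

View pics/p3.png

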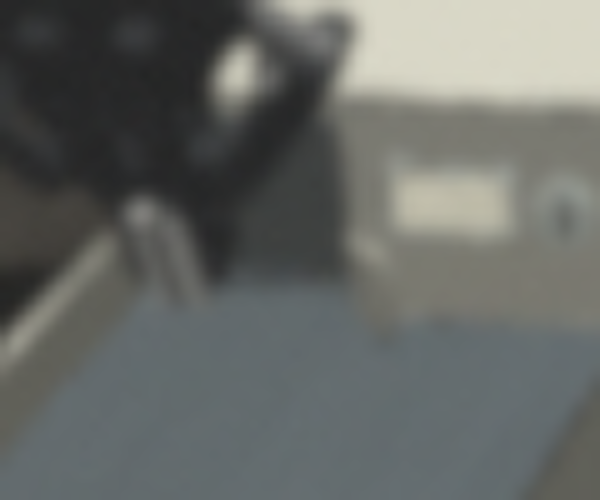

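The mailer has gone from view and the dark flap fills the mouth (290,200), with the finger at (175,250) in front of it. I'll draw back straight out, then up.

Call:
move_arm(plan=[0,0,0,0.01,0,-0.004,0,0,0,0,0.02,0,-0.0075,0,0,0,0,0.038,0,-0.014,0,0,0,0,0.056,0,-0.021,0,0,0,0,0.085,0,-0.031,0,0,0,0,0.113,0,-0.042,0,0,0,0,0.113,0,-0.042,0,0,0,0,0.1,0,-0.07,0,0,0,0,0.092,0,-0.098,0,0,0,0,0.092,0,-0.098,0,0,0,0,0.092,0,-0.098,0,0,0,0,0.092,0,-0.098,0])

```text
clock: 14.32
position: [0.4239, 0.3352, 0.3082]
ee_rot: [0.127, 0.977, -0.023, 0.172]
ft_force: [-0.4, -0.1, 0.5]
grip_width: 0.001
grasp_force: 0.0
```

```bash
python3 - <<'E'
from h import *
o=manip.get_obs(); Rt=R.from_quat(o["ee_rot"]); print(o["clock"],w2b(np.array(o["position"])+Rt.apply([0,0,.1734])),RB.inv().apply(o["ft_force"]))
c=manip.camera("scene")
for r in manip.tip_of(c,"mailer_mid")[:1]: print(r["conf"],w2b(w(c,r["position"])))
x=c["color"][170:250,150:246]; cv2.imwrite("pics/p4.png",cv2.resize(x,(720,600),interpolation=2)[:,:,::-1])
E
```

```text
14.325 [-117.2829   13.14    145.1921] [-0.3836 -0.1712  0.4854]
0.54 [-74.52   -41.6581  75.3631]
```

View pics/p4.png

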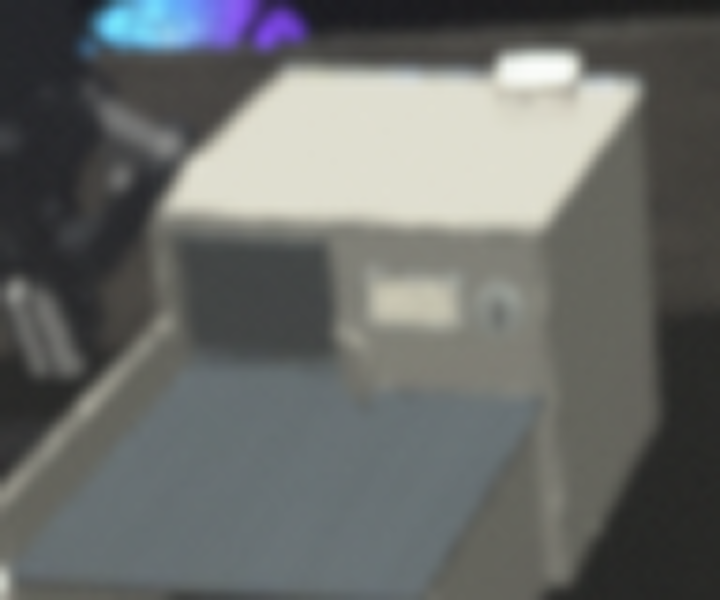

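The tray is empty, the flap fills the mouth (190–330, 240–355) and is shut, the coverslip box is in place at (538,72), and the fingers are clear. Handing in.

```bash
python3 -c "
from workcell import manip
print(manip.hand_in())"
```

```text
the job is handed in; nothing more can be done
None
```

I pushed the mailer through the flap and handed the job in. The last picture shows the tray empty, the flap shut and the fingers clear; the mailer's resting place down the chute is out of camera view, and hand-in returned no verdict.

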